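# Slide the coin board under the counting bridge and start the check

## Robot

A 6-joint arm with a two-finger parallel gripper is mounted at the origin on the work surface. World frame = base frame: x ahead of the robot, y to its left, z up, the work surface at z = 0. Lengths are in mm, angles in rad, forces in N, time in s.
With the tool pointing down it reaches from about 350 to 875 mm from the base axis. Payload 4.2 kg.
Tool frame: the origin (TCP) lies midway between the tips of the shut fingers; the grasp point (between the pads) lies 19 mm behind it; z points along the fingers, y is the line along which they close (so a half turn about z gives the same grasp; the last joint's range is limited). The gripper opens to 87 mm and grips with 3 to 60 N. Pads are 19 mm wide; open, the fingers measure 117 mm over their backs; the gripper's body (75 mm by 190 mm) begins 51 mm behind the grasp point.
Start: joints at [1.558, 0.385, 0.008, 0, -1.194, -0.259], TCP at [167.759, 602.043, 222.55] pointing down, gripper open.
Joint ranges: [-3.14, 3.14], [-1.21, 2.06], [-1.07, 1.41], [-3.16, 2.05], [-2.99, -0.16], [-3.1, 3.1]. Speed limits (rad/s): [2.79, 2.79, 3.14, 3.14, 3.14, 3.14].

## Interface

Orientations are given as a rotation vector (axis times angle).
In Python, from bench import ctrl gives the robot as it stands.
- The arm moves only by the shell command python3 -m jog 'ROWS' [OPENING] [FORCE]. ROWS is JSON, a list of rows, each a list of 2 entries, a list of its own where there are three numbers: the shift along the tool's x, y, z in m, then the turn about the tool's z in degrees. In form: [[[dx, dy, dz], roll], ...]. A call has 1 to 5 rows; each row is the pose to reach, as a shift and turn from the pose commanded when the call began, along the tool's axes at that moment; what a row does not reach only later rows make up. A row lasts 1/8 s, in which the tool goes at most 62.5 mm and 10.7 degrees, less where a joint would pass 70% of its speed; a pose out of reach is approached as far as the arm can. A call with a gripper value outside its range is refused whole. OPENING is the opening, from 0 (shut) to 1 (fully open), set as the call begins (- or left out, the last holds). The fingers move at their own pace and stop on an object; FORCE is the grip in N (left out, the last holds). Time passes only in rows, so rows that repeat a pose let the fingers close. It gives the time, the measured TCP pose, the force, the opening and the grip force at its end, in the units of the state.
- ctrl.sense(): the state, without advancing time (a new reading comes with each control period).
- ctrl.capture(name): name is "side" or "top"; returns the picture (400x640x3 uint8, blue, green, red); there is no depth.
- ctrl.calibration(name): a dict with "intrinsics" (3x3 intrinsics, pixels), "dist_coeffs" ([k1, k2, p1, p2, k3] as OpenCV has them; the pictures are not rectified), "rvec" (rotation vector, rad) and "tvec" (3), from world to camera coordinates, as OpenCV has them. Camera axes: x right, y down, z forward; pixel columns grow to the right and rows downward; lengths in mm; the calibration is good to about 2 mm. A picture is of the moment at which its call begins. calibration takes no time and is no camera call.
- ctrl.sign_off(): hands the job in; it is judged then, once.
The state is a dict: "clock": time; "joints": joint angles; "qvel": joint speeds; "effort": joint torques, N m; "ee_pos": TCP position; "orientation": TCP orientation; "ft_force": force on the tool from outside, world axes, zero at the start; "torque": the same for the moment, N m; "width": opening from 0.0 (shut) to 1.0 (fully open); "grasp_force": force on a finger pad.
Only numpy, scipy, OpenCV 4.12 (cv2) and the standard library are available. Lean on these libraries where they do the work, as an engineer would, in place of code of your own. Each camera call takes 0.05 s, during which the arm holds its last target. There are 200 camera calls.

## Task

Push the loaded coin board with your fingertips through the mouth of the coin checker and under its low bridge, keeping it flat on the table all the way, until it is fully home and square against the end stop; only then press the white button on top of the bridge right down and let it go. Do not pinch, lift or tip the board, and leave everything else on the table where it stands.

Things in the scene. Friction and masses are not known exactly. Their poses are not given: they have to be found in the camera images.
- coin_board: Loaded coin board: loose flat grey plate, 160 mm long (x), 100 wide (y), 12 thick, square edges, 15 coins in 3 rows at most 1 mm proud; 0.2 to 0.45 kg. Lies before the checker's mouth, up to 25 mm aside and 0.3 rad askew of the lane. Origin: centre of underside. To be pushed only.
- checker: Coin checker, fixed: grey bridge 60 mm deep (x), 190 wide (y), top at 62 mm, over a slot 122 mm wide whose roof is 20 mm above the table; no floor plate, the board slides on the table. +x is the push direction. Origin: on the table under the bridge's middle. On top: dark display at y = -45 mm, button at y = +45 mm.
- mouth (a point): Middle of the entry mouth on the table, at the checker's x = -66 mm, axes as the checker's. From here two aluminium guides, 16 mm high, narrow from about 160 mm apart to the slot.
- stop_face (a point): Middle of the end stop's near face, 6 mm above the table, at the checker's x = +60 mm, axes as the checker's. The stop is a 16 mm high aluminium bar across the lane, 30 mm beyond the bridge. With the board home its centre is 80 mm before this face and its rear edge stands out 70 mm before the bridge.
- count_button_top (a point): Centre of the top of the round white push button, 28 mm across, in a black housing on top of the bridge; it is pressed straight down.
- count_button (a joint): Travel of the button: 0 m at rest, 0.006 m fully down; a spring returns it; fully down takes 4 N.
- tumbler: Bystander, loose: open steel tumbler, 72 mm across, 100 mm tall. Origin: centre of its underside. To be left alone.
- stack_a: Bystander, loose: upright stack of coins, 27 mm across, 28 mm tall. Origin: centre of its underside. To be left alone.
- stack_b: Bystander, loose: upright stack of coins, 27 mm across, 18 mm tall. Origin: centre of its underside. To be left alone.
- stamp: Bystander, loose: hand stamp, black foot 40 x 30 mm, wooden knob, 65 mm tall. Origin: centre of its underside. To be left alone.
- stapler: Bystander, loose: desk stapler, 120 x 34 mm, 51 mm tall. Origin: centre of its underside. To be left alone.
- calculator: Bystander, loose: desk calculator, 100 x 150 mm, 21 mm high. Origin: centre of its underside. To be left alone.
- small_board: Bystander, loose: small empty coin board, square, 80 x 80 mm, 12 mm thick, with four dark wells; not the one to push. Origin: centre of its underside. To be left alone.
Things that resemble listed ones, but are neither listed nor needed, are in the scene too. Several things have the shape of the checker; the one meant has the colours described above.

How it is judged:
By the outcome, as a careful person would: the job done as asked, in the order asked, and still so for the second after the job is handed in, with the robot touching nothing.
It also fails if it takes over 72 s, if anything falls off the work surface, if the arm or the gripper's body presses on something with over 40 N, if the wrist force passes 120 N, or if a joint passes its speed limit or range.

## Working session

There is one attempt and no reset: what is moved stays moved. The work goes in short steps, Python scripts to look and compute and a shell command to move; the robot and the scene stay as the last step left them, time stands still between calls to the robot, and variables do not carry over. Pictures are saved under pics/ and viewed, at most 10 in all, crops included, and the job is handed in when it is done.

```bash
mkdir -p pics; ls
python3 - <<'E'
from bench import ctrl
import cv2
for n in("top","side"):
    cv2.imwrite(f"pics/{n}0.png",ctrl.capture(n)); print(ctrl.calibration(n))
print(ctrl.sense())
E
```

```text
pics
{'intrinsics': array([[403.7627574,   0.       , 316.6281713],
       [  0.       , 403.7627574, 198.0018465],
       [  0.       ,   0.       ,   1.       ]]), 'dist_coeffs': array([-0.01445267,  0.        ,  0.        ,  0.        ,  0.        ]), 'rvec': array([ 2.13841779, -2.15439368,  0.12208088]), 'tvec': array([ 59.53266301, 556.13755029, 809.48569696])}
{'intrinsics': array([[362.74709407,   0.        , 313.09172375],
       [  0.        , 362.74709407, 199.74579697],
       [  0.        ,   0.        ,   1.        ]]), 'dist_coeffs': array([0.02818552, 0.        , 0.        , 0.        , 0.        ]), 'rvec': array([ 0.69116235, -2.53029838,  1.22013088]), 'tvec': array([513.40933912, 217.87208369, 616.43086021])}
{'clock': 0.1, 'joints': array([ 1.55757100e+00,  3.85475619e-01,  6.78270338e-03, -4.37613756e-04,
       -1.19399545e+00, -2.58607199e-01]), 'qvel': array([-0.00032661, -0.00130466,  0.00345418,  0.00125743,  0.00114913,
        0.00027611]), 'effort': array([-9.93558169e-04, -3.91690385e+01,  1.87933642e+01,  4.23188925e+00,
        1.34367059e-02, -7.07935692e-05]), 'ee_pos': array([167.64536713, 601.54707649, 221.57894793]), 'orientation': array([ 3.11067545e+00, -4.25669942e-01, -2.70246798e-04]), 'ft_force': array([ 0.68996367, -0.36313484,  0.81307865]), 'torque': array([ 0.01272504, -0.00692136, -0.02348665]), 'grasp_force': 0.0, 'width': 1.0023255974893375}
```

View pics/top0.png

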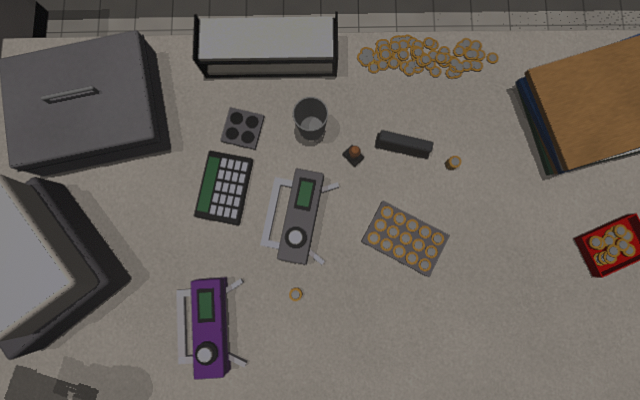

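View pics/side0.png

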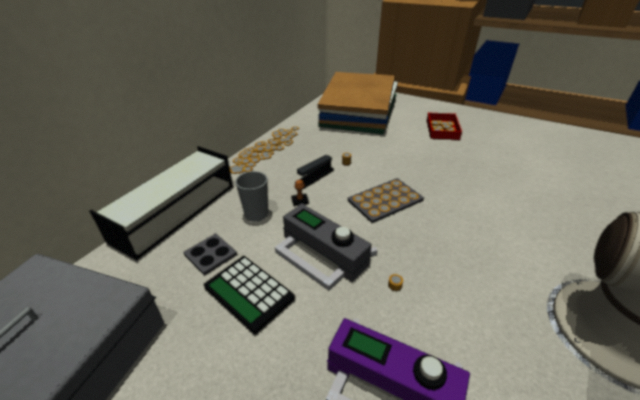

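Candidates: for the checker, grey at top (300,217) or purple at (210,328), so I take grey. For the board, the 15-coin plate at (405,238) or the small 4-well board at (242,128), so I take the 15-coin plate. For the button, the white disc on the grey bridge at (295,237) or the one on purple at (205,354), so I take the grey bridge's.

```bash
cat > h.py <<'E'
import numpy as np,cv2
from bench import ctrl
def ray(n,uv):
    c=ctrl.calibration(n);R=cv2.Rodrigues(c['rvec'])[0];C=-R.T@c['tvec']
    p=cv2.undistortPoints(np.array(uv,float).reshape(-1,1,2),c['intrinsics'],c['dist_coeffs'])[:,0]
    return C,np.c_[p,np.ones(len(p))]@R
def onz(n,uv,z):
    C,d=ray(n,uv); return (C+d*((z-C[2])/d[:,2])[:,None])[:,:2]
def pix(n,P):
    c=ctrl.calibration(n)
    return cv2.projectPoints(np.array(P,float).reshape(-1,1,3),c['rvec'],c['tvec'],c['intrinsics'],c['dist_coeffs'])[0][:,0]
E
python3 - <<'E'
from h import *
im=cv2.imread('pics/top0.png')
cv2.imwrite('pics/crop0.png',cv2.resize(im[150:320,255:455],None,fx=4,fy=3.5 if 0 else 3.5,interpolation=cv2.INTER_CUBIC))
for n,uv,z in[('chk',(300,217),62),('board',(405,238),12),('stackA',(296,294),20),('stackB',(454,162),20),('stapler',(405,145),40),('tumbler',(310,120),60),('stamp',(353,155),30),('calc',(224,188),20),('purple',(210,328),62),('img TL',(0,0),0),('BR',(639,399),0)]: print(n,onz('top',[uv],z).round())
print(pix('top',[[0,0,0],[168,602,0]]))
hsv=cv2.cvtColor(im,cv2.COLOR_BGR2HSV); print(im[230,265],im[260,425],im[245,450],im[235,375],im[200,290],im[300,450])
E
```

```text
chk [[515.  89.]]
board [[ 473. -131.]]
stackA [[358. 100.]]
stackB [[ 634. -241.]]
stapler [[ 668. -133.]]
tumbler [[718.  68.]]
stamp [[650. -23.]]
calc [[582. 255.]]
purple [[298. 266.]]
img TL [[1048.  814.]]
BR [[ 140. -603.]]
[[346.11753595 473.48327441]
 [ 58.10430971 385.75494248]]
[140 134 135] [ 60  89 111] [113 121 128] [111 111 112] [79 78 81] [114 122 129]
```

View pics/crop0.png

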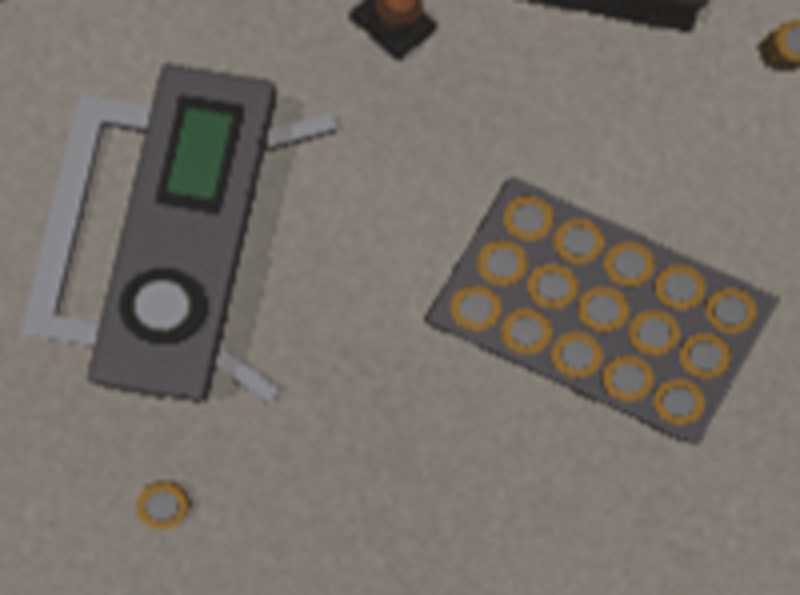

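```bash
cat >> h.py <<'E'
def cr(p): p=np.array(p,float); return np.c_[255+(p[:,0]+.5)/4-.5,150+(p[:,1]+.5)/3.5-.5]
E
python3 - <<'E'
from h import *
b=onz('top',cr([(165,65),(275,83),(207,400),(90,380)]),62); print('bridge',b.round(1),b.mean(0))
s=onz('top',cr([(82,97),(25,335),(102,122),(55,318)]),16); print('stop',s.round(1))
g=onz('top',cr([(335,125),(273,395)]),16);print('guides',g.round(1))
B=onz('top',cr([(510,178),(777,298),(697,443),(427,320)]),12);print('board',B.round(1),B.mean(0))
for a,c in((b[3],b[0]),(b[2],b[1]),(s[1],s[0]),(s[3],s[2])):
    v=c-a; print('push dir deg',np.degrees(np.arctan2(v[1],v[0]))+90,np.linalg.norm(v))
for i,j in((1,0),(2,3),(2,1),(3,0)):
    v=B[j]-B[i]; print('board edge',np.degrees(np.arctan2(v[1],v[0])),np.linalg.norm(v))
im=cv2.imread('pics/side0.png')
# button triangulation: white blobs
m=cv2.inRange(im,(150,150,150),(255,255,255))[222:250,325:360]
n,l,st,ce=cv2.connectedComponentsWithStats(m);print(st,ce+[325,222])
uv=ce[1+np.argmax(st[1:,4])]+[325,222]
C1,d1=ray('top',cr([(161,304)]));C2,d2=ray('side',[uv])
A=np.c_[d1[0],-d2[0]];t=np.linalg.lstsq(A,C2-C1,rcond=None)[0];print('button',C1+d1[0]*t[0],C2+d2[0]*t[1])
q=ctrl.sense();print(cv2.Rodrigues(q['orientation'])[0].round(3))
E
```

```text
bridge [[615.3  97.2]
 [604.1  40.8]
 [421.   76.2]
 [432.6 134.7]] [518.25099424  87.25202655]
stop [[605.1 145.4]
 [459.  174.6]
 [589.4 134.4]
 [469.1 158.8]]
guides [[586.4   8.7]
 [422.3  43.4]]
board [[ 553.2  -85.1]
 [ 478.6 -224.6]
 [ 392.3 -178.7]
 [ 466.7  -38.7]] [ 472.69974053 -131.76227631]
push dir deg 78.41738256415303 186.52883503632071
push dir deg 79.05182126788148 186.43987787061027
push dir deg 78.67202193969824 149.05827977153982
push dir deg 78.54658854043761 122.67009505218878
board edge 61.88519208511886 158.2401639898129
board edge 62.0083011647346 158.50969800623884
board edge -28.032884426621763 97.77019342615976
board edge -28.19036055140179 98.11076177452213
[[  0   0  35  28 759]
 [ 12   0  23  14 221]] [[340.33860343 237.79841897]
 [347.70588235 227.60633484]]
button [474.52317884  97.06403766  92.34923737] [464.58859577  93.16136853  91.72184387]
[[ 0.963 -0.269 -0.   ]
 [-0.269 -0.963 -0.002]
 [ 0.     0.002 -1.   ]]
```

The crop confirms both. The grey checker has a green display at crop (200,155) and a white button at (161,304). The board has 15 coins, with corners at crop (510,178), (777,298), (697,443) and (427,320). Lane direction is 78.6°, the board lies at 62°, and it is nearly centred on the lane. I will push its rear edge with the two spread fingertips.

```bash
cat >> h.py <<'E'
CK=np.array([518.3,87.2]);PH=78.65
def plan(x,y,z,yaw,s=None):
    s=s or ctrl.sense();R=cv2.Rodrigues(s['orientation'])[0]
    d=R.T@(np.array([x,y,z])-s['ee_pos'])/1000
    cur=np.degrees(np.arctan2(R[1,0],R[0,0])); r=-((yaw-cur+180)%360-180)
    print('pos',s['ee_pos'].round(1),'yaw',cur.round(2),'clk',s['clock'],'-> d',d.round(4),'roll',round(r,1),'F',s['ft_force'].round(1))
def lane(a,b,z,ph=0,s=None):
    "tool target in checker coords (mm), ph = heading relative to lane"
    t=np.radians(PH);u=np.array([np.cos(t),np.sin(t)]);v=np.array([-u[1],u[0]])
    plan(*(CK+a*u+b*v),z,PH+ph-180,s)
E
python3 -c "
from h import *
plan(340,220,222,-65)"
```

```text
pos [167.6 601.5 221.6] yaw -15.58 clk 0.1 -> d [2.685e-01 3.212e-01 2.000e-04] roll 49.4 F [ 0.7 -0.4  0.8]
```

```bash
python3 -m jog '[[[0.034,0.040,0],6],[[0.072,0.086,0],15],[[0.110,0.132,0],24],[[0.148,0.177,0],33],[[0.180,0.215,0],40]]' 0.65
python3 -c "
from h import *
plan(340,220,222,-75); plan(420,-225,120,-118)"
```

```text
clock: 0.72
ee_pos: [283.8, 344.3, 222.3]
orientation: [2.776, -1.47, -0.0]
ft_force: [0.8, 0.4, -0.0]
width: 0.659
grasp_force: 0.0
pos [283.8 344.3 222.3] yaw -55.83 clk 0.725 -> d [0.1344 0.0233 0.0004] roll 19.2 F [ 0.8  0.4 -0. ]
pos [283.8 344.3 222.3] yaw -55.83 clk 0.725 -> d [0.5475 0.207  0.1026] roll 62.2 F [ 0.8  0.4 -0. ]
```

```bash
python3 -m jog '[[[0.056,0.012,0],8],[[0.112,0.024,0],16],[[0.160,0.045,0],26],[[0.210,0.066,0],36],[[0.260,0.087,0],44]]'
python3 -c "
from h import *
plan(419,-235,150,-118)"
```

```text
clock: 1.35
ee_pos: [358.4, 81.2, 222.5]
orientation: [-2.023, 2.403, 0.0]
ft_force: [1.1, -0.5, -0.1]
width: 0.654
grasp_force: 0.0
pos [358.4  81.2 222.5] yaw -99.81 clk 1.35 -> d [ 0.3013 -0.1135  0.0725] roll 18.2 F [ 1.1 -0.5 -0.1]
```

```bash
python3 -m jog '[[[0.055,-0.021,0],3],[[0.110,-0.042,0],7],[[0.165,-0.063,0],11],[[0.220,-0.083,0],15],[[0.275,-0.104,0.01],18]]'
python3 -m jog '[[[0.01,0,0.04],0],[[0.025,0,0.07],0],[[0.025,0,0.07],0]]'
python3 - <<'E'
from h import *
plan(419,-235,50,-118)
cv2.imwrite('pics/t1.png',cv2.resize(ctrl.capture('top')[150:320,350:550],None,fx=4,fy=3.5,interpolation=cv2.INTER_CUBIC))
E
```

```text
clock: 1.98
ee_pos: [415.9, -207.7, 213.0]
orientation: [-1.625, 2.687, -0.002]
ft_force: [1.1, 1.7, 0.3]
width: 0.652
grasp_force: 0.0
clock: 2.35
ee_pos: [401.5, -227.8, 140.4]
orientation: [1.623, -2.685, -0.007]
ft_force: [0.8, 0.7, 0.0]
width: 0.649
grasp_force: 0.0
pos [ 401.5 -227.8  140.4] yaw -117.7 clk 2.35 -> d [-0.0019 -0.0194  0.0902] roll 0.3 F [0.8 0.7 0. ]
```

View pics/t1.png

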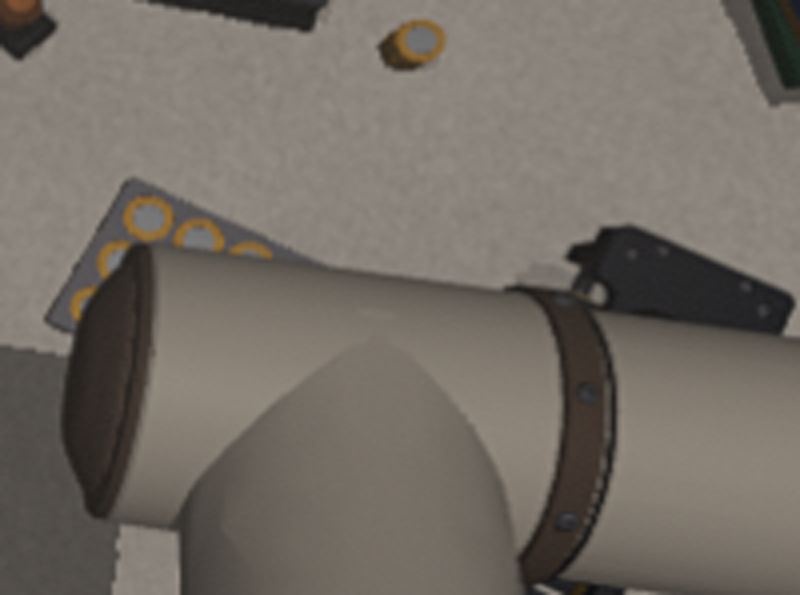

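The arm hides the board from the top camera; the board's front corners are still at about crop (133,180) and (50,322), so it is unmoved. I go down behind it.

```bash
python3 -m jog '[[[-0.002,-0.0195,0.04],0.3],[[-0.002,-0.0195,0.09],0.3],[[-0.002,-0.0195,0.12],0.3],[[-0.002,-0.0195,0.133],0.3],[[-0.002,-0.0195,0.133],0.3]]'
python3 - <<'E'
from h import *
plan(419,-235,6,-118)
plan(435.1-9.5*.469,-202.4-9.5*.883,6,-118)
cv2.imwrite('pics/s1.png',cv2.resize(ctrl.capture('side')[130:330,250:510],None,fx=3,fy=3,interpolation=cv2.INTER_CUBIC))
E
```

```text
clock: 3.02
ee_pos: [423.2, -234.7, 10.2]
orientation: [-1.622, 2.69, -0.001]
ft_force: [0.6, -0.7, 0.5]
width: 0.651
grasp_force: 0.0
pos [ 423.2 -234.7   10.2] yaw -117.8 clk 3.025 -> d [0.0022 0.0036 0.0042] roll 0.2 F [ 0.6 -0.7  0.5]
pos [ 423.2 -234.7   10.2] yaw -117.8 clk 3.025 -> d [-0.0247  0.0046  0.0042] roll 0.2 F [ 0.6 -0.7  0.5]
```

View pics/s1.png

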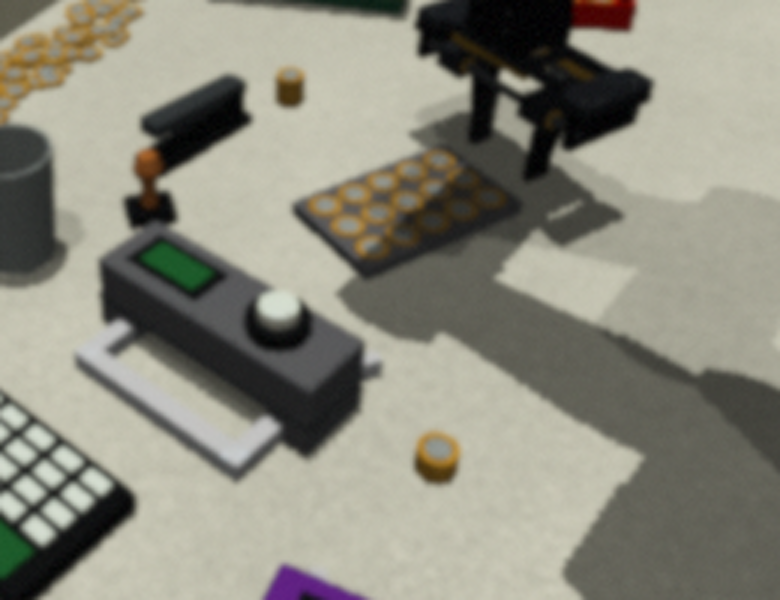

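Everything is clear and unmoved. The fingers stand square behind the board's rear edge at crop (480,130) and (540,165). I go down to height, move up near contact, and work out the turning arc.

```bash
python3 -m jog '[[[-0.005,0.0046,0.0035],0.2],[[-0.012,0.0046,0.0045],0.2],[[-0.020,0.0046,0.0045],0.2],[[-0.0235,0.0046,0.0045],0.2],[[-0.0255,0.0046,0.0045],0.2]]'
python3 - <<'E'
from h import *
plan(435.1-9.5*.469,-202.4-9.5*.883,6,-118)
p=np.array([-89.5,-110])
for k in range(1,11):
    f=np.radians(1.7*k);d=np.array([[np.cos(f),-np.sin(f)],[np.sin(f),np.cos(f)]])@p-p
    print(-d[0].round(1),d[1].round(1),-1.7*k)
E
```

```text
clock: 3.7
ee_pos: [430.2, -210.3, 5.3]
orientation: [1.617, -2.693, 0.001]
ft_force: [-1.2, -2.5, 2.9]
width: 0.649
grasp_force: 1.8
pos [ 430.2 -210.3    5.3] yaw -118.04 clk 3.7 -> d [ 0.0002 -0.0006 -0.0007] roll -0.0 F [-1.2 -2.5  2.9]
-3.3 -2.6 -1.7
-6.7 -5.1 -3.4
-10.1 -7.5 -5.1
-13.7 -9.8 -6.8
-17.2 -12.0 -8.5
-20.9 -14.1 -10.2
-24.6 -16.1 -11.9
-28.4 -18.0 -13.6
-32.2 -19.7 -15.299999999999999
-36.1 -21.4 -17.0
```

Contact at about 2.8 N. I push along the arc while turning.

```bash
python3 -m jog '[[[-0.0033,-0.0026,-0.001],-1.7],[[-0.0067,-0.0051,-0.001],-3.4],[[-0.0101,-0.0075,-0.001],-5.1],[[-0.0137,-0.0098,-0.001],-6.8],[[-0.0172,-0.012,-0.001],-8.5]]'
python3 -m jog '[[[-0.0033,-0.0026,0],-1.7],[[-0.0067,-0.0051,0],-3.4],[[-0.0101,-0.0075,0],-5.1],[[-0.0137,-0.0098,0],-6.8],[[-0.0172,-0.012,0],-8.2]]'
python3 - <<'E'
from h import *
lane(-281.6,-3,6)
im=ctrl.capture('side');cv2.imwrite('pics/s2full.png',im)
cv2.imwrite('pics/s2.png',cv2.resize(im[140:300,270:470],None,fx=4,fy=3.5,interpolation=cv2.INTER_CUBIC))
E
```

```text
clock: 4.32
ee_pos: [448.9, -200.6, 6.0]
orientation: [-1.814, 2.565, 0.0]
ft_force: [-0.2, -2.2, -0.3]
width: 0.646
grasp_force: 0.7
clock: 4.95
ee_pos: [465.9, -188.3, 6.0]
orientation: [1.992, -2.429, -0.0]
ft_force: [-0.5, -1.1, -0.5]
width: 0.645
grasp_force: 0.6
pos [ 465.9 -188.3    6. ] yaw -101.27 clk 4.95 -> d [ 0.0012 -0.0002  0.    ] roll 0.1 F [-0.5 -1.1 -0.5]
```

View pics/s2.png

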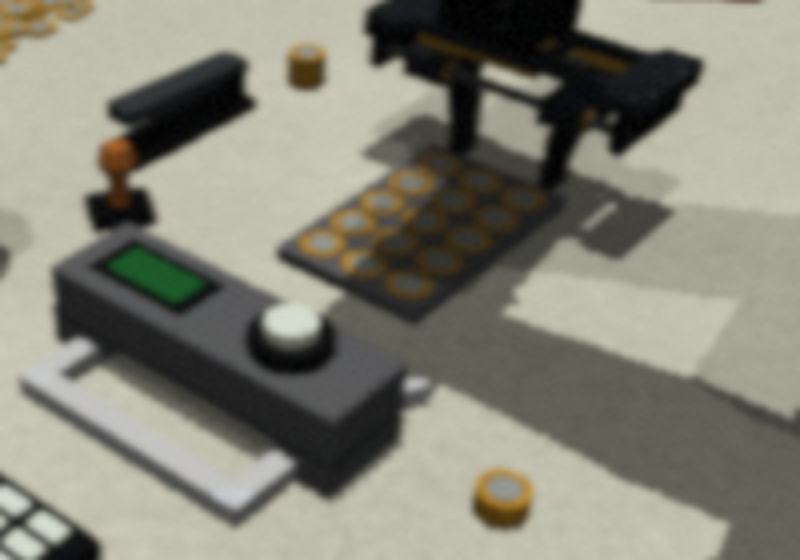

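The board has turned with the fingers: near corners at crop (280,250), (418,318) and (565,202), with the rear edge on both fingertips. I measure its lane pose.

```bash
cat >> h.py <<'E'
def tolane(P):
    t=np.radians(PH);u=np.array([np.cos(t),np.sin(t)]);v=np.array([-u[1],u[0]]);return (np.array(P)-CK)@np.c_[u,v]
def crs(p,x0,y0,fx=4,fy=3.5): p=np.array(p,float);return np.c_[x0+(p[:,0]+.5)/fx-.5,y0+(p[:,1]+.5)/fy-.5]
E
python3 - <<'E'
from h import *
P=tolane(onz('side',crs([(280,250),(418,318),(565,202)],270,140),12));print(P.round(1))
for i,j in((0,1),(2,1)):d=P[j]-P[i];print(np.degrees(np.arctan2(d[1],d[0])),np.hypot(*d))
print('mid',(P[0]+P[2])/2)
# checker reference in same view: stop bar far/inner etc, bridge top corners
Q=tolane(onz('side',crs([(55,270),(405,372),(330,420)],270,140),62));print(Q.round(1))
S=tolane(onz('side',crs([(237,505),(22,372)],270,140),16));print(S.round(1))
E
```

```text
[[-107.7  -46.6]
 [-106.1   52.1]
 [-262.7   51.1]]
89.04728063880962 98.75537652483291
0.3564939181029102 156.6483301994767
mid [-185.21724696    2.23827809]
[[ 31.8 -87.2]
 [-19.6  99.6]
 [ 31.8  94.2]]
[[ 73.9  74.8]
 [ 73.1 -73.6]]
```

Board centred and square to the lane to within about 1°. I push straight.

```bash
python3 -m jog '[[[-0.010,0,0],0.1],[[-0.020,0,0],0.1],[[-0.030,0,0],0.1],[[-0.040,0,0],0.1],[[-0.050,0,0],0.1]]'
python3 -m jog '[[[-0.010,0,0],0],[[-0.020,0,0],0],[[-0.030,0,0],0],[[-0.038,0,0],0],[[-0.045,0,0],0]]'
python3 - <<'E'
from h import *
lane(-109.5,-2,6)
im=ctrl.capture('side')
cv2.imwrite('pics/s3.png',cv2.resize(im[140:300,270:470],None,fx=4,fy=3.5,interpolation=cv2.INTER_CUBIC))
E
```

```text
clock: 5.62
ee_pos: [475.7, -138.7, 6.1]
orientation: [1.989, -2.432, 0.0]
ft_force: [-0.8, -2.0, 0.0]
width: 0.654
grasp_force: 0.9
clock: 6.25
ee_pos: [484.6, -94.9, 6.1]
orientation: [1.988, -2.432, -0.0]
ft_force: [-0.6, -2.3, 0.2]
width: 0.646
grasp_force: 1.1
pos [484.6 -94.9   6.1] yaw -101.47 clk 6.25 -> d [-0.0757  0.0009  0.0001] roll -0.1 F [-0.6 -2.3  0.2]
```

View pics/s3.png

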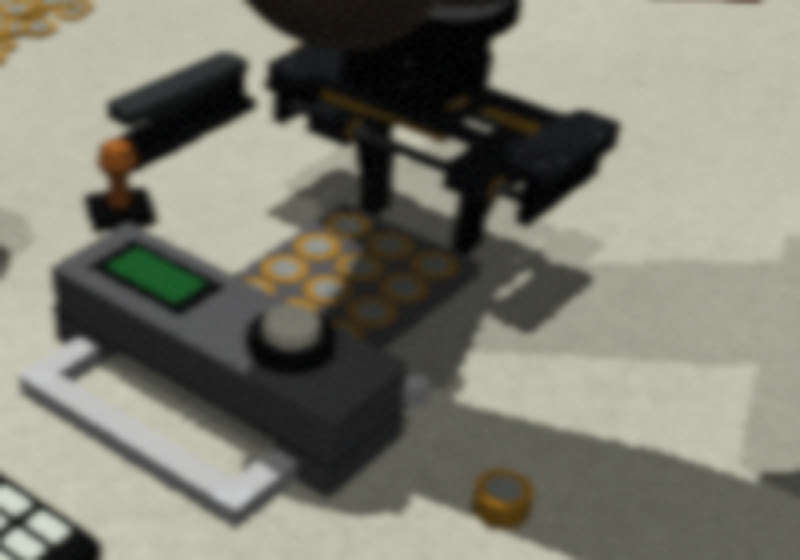

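Entering cleanly: the rear edge is on both fingertips, and the board is under the bridge between the guides. I continue, then creep to the stop.

```bash
python3 -m jog '[[[-0.010,0,0],0],[[-0.020,0,0],0],[[-0.030,0,0],0],[[-0.040,0,0],0],[[-0.050,0,0],0]]'
python3 -m jog '[[[-0.005,0,0],0],[[-0.010,0,0],0],[[-0.014,0,0],0],[[-0.017,0,0],0],[[-0.019,0,0],0]]'
python3 -m jog '[[[-0.001,0,0],0],[[-0.002,0,0],0]]'
python3 -m jog '[[[-0.001,0,0],0],[[-0.002,0,0],0]]'
python3 -c "
from h import *
lane(-109.5,-2,6)"
```

```text
clock: 6.92
ee_pos: [494.5, -45.7, 6.1]
orientation: [1.988, -2.432, -0.0]
ft_force: [0.3, -2.9, 1.5]
width: 0.649
grasp_force: 1.4
clock: 7.55
ee_pos: [498.2, -27.7, 6.0]
orientation: [1.988, -2.432, -0.0]
ft_force: [-0.6, -3.4, 1.6]
width: 0.648
grasp_force: 1.4
clock: 7.8
ee_pos: [498.6, -25.8, 6.0]
orientation: [1.988, -2.432, -0.0]
ft_force: [-0.7, -3.5, 1.2]
width: 0.651
grasp_force: 1.4
clock: 8.05
ee_pos: [499.0, -23.8, 6.0]
orientation: [1.988, -2.432, -0.0]
ft_force: [-1.0, -3.2, 1.6]
width: 0.648
grasp_force: 1.4
pos [499.  -23.8   6. ] yaw -101.48 clk 8.05 -> d [-0.0032  0.001   0.    ] roll -0.1 F [-1.  -3.2  1.6]
```

```bash
python3 -m jog '[[[-0.001,0,0],0],[[-0.002,0,0],0]]' | grep -E 'pos|ft'
python3 -m jog '[[[-0.0005,0,0],0],[[-0.001,0,0],0]]'| grep -E 'pos|ft'
python3 -m jog '[[[-0.0005,0,0],0],[[-0.001,0,0],0]]'| grep -E 'pos|ft'
python3 -m jog '[[[-0.0005,0,0],0],[[-0.001,0,0],0]]'| grep -E 'pos|ft'
```

```text
ee_pos: [499.5, -21.8, 6.1]
ft_force: [-0.8, -1.9, 1.4]
ee_pos: [499.6, -20.9, 6.0]
ft_force: [-0.2, -4.6, 1.9]
ee_pos: [499.4, -20.6, 6.0]
ft_force: [-0.0, -7.4, 1.3]
ee_pos: [499.3, -20.5, 6.0]
ft_force: [-0.5, -11.8, 2.2]
```

The force rises exactly where the stop was predicted (TCP at lane −109.5). One firmer nudge to square it, then back off and look.

```bash
python3 -m jog '[[[-0.0008,0,0],0],[[-0.0015,0,0],0],[[-0.0015,0,0],0]]'| grep -E 'pos|ft'
python3 -m jog '[[[0.003,0,0],0],[[0.012,0,0],0],[[0.03,0,-0.01],0],[[0.05,0,-0.06],0],[[0.07,0,-0.12],0]]'| grep -E 'pos|ft'
python3 - <<'E'
from h import *
lane(-150,46,160)
im=ctrl.capture('side')
cv2.imwrite('pics/s4.png',cv2.resize(im[180:300,270:420],None,fx=5,fy=5,interpolation=cv2.INTER_CUBIC))
E
```

```text
ee_pos: [499.2, -20.3, 6.0]
ft_force: [1.4, -16.6, 2.4]
ee_pos: [485.5, -87.0, 126.5]
ft_force: [1.9, -0.5, -0.2]
pos [485.5 -87.  126.5] yaw -101.47 clk 10.05 -> d [-0.0271  0.0482 -0.0334] roll -0.1 F [ 1.9 -0.5 -0.2]
```

View pics/s4.png

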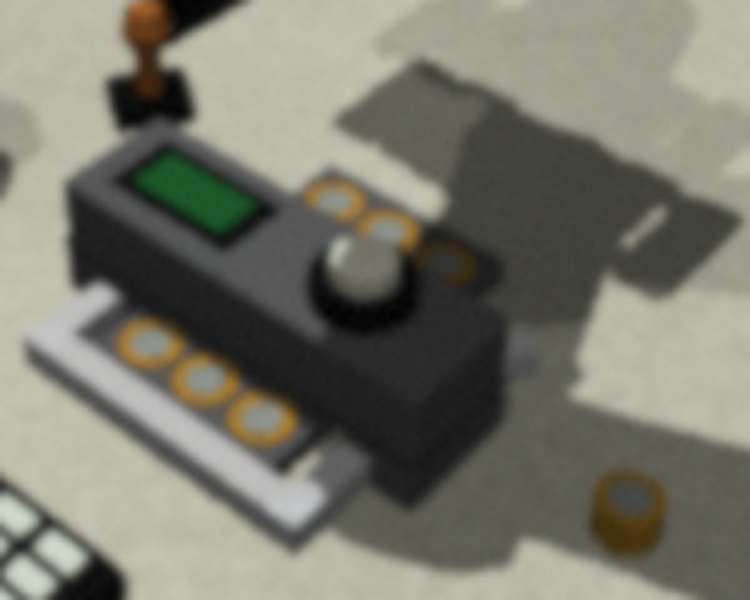

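The board is home: its front edge lies parallel against the stop bar (three coins at crop (150,343), (205,380) and (263,418)), and nothing else has moved. Now the button.

Run:
```python
from h import *
bt=cr([(161,304)]); bs=crs([(366,252)],270,180,5,5)
for z in(70,78,86,94): print(z,onz('top',bt,z).round(1),tolane(onz('top',bt,z)).round(1),tolane(onz('side',bs,z)).round(1))
lane(0,45.5,160)
lane(0,45.5,115)
```

```text
70 [[475.3  98.6]] [[ 2.8 44.4]] [[-12.1  37. ]]
78 [[475.   98.1]] [[ 2.1 44.6]] [[-5.2 42.2]]
86 [[474.7  97.5]] [[ 1.5 44.7]] [[ 1.7 47.3]]
94 [[474.5  96.9]] [[ 0.9 44.9]] [[ 8.6 52.5]]
pos [490.4 -88.5 135.3] yaw -101.42 clk 10.1 -> d [-0.1778  0.0526 -0.0251] roll -0.1 F [ 2.2 -1.   5. ]
pos [490.4 -88.5 135.3] yaw -101.42 clk 10.1 -> d [-0.1777  0.0532  0.0199] roll -0.1 F [ 2.2 -1.   5. ]
```

```bash
python3 -m jog '[[[0,0,-0.02],0],[[-0.04,0.012,-0.025],0],[[-0.09,0.027,-0.025],0],[[-0.13,0.04,-0.025],0],[[-0.165,0.05,-0.025],0]]' 0
python3 -m jog '[[[0,0,0],0],[[0,0,0],0],[[0,0,0],0]]'
python3 -c "
from h import *
lane(1,45,95)"
```

```text
clock: 10.72
ee_pos: [470.1, 86.9, 151.0]
orientation: [-1.988, 2.431, -0.0]
ft_force: [-0.5, 0.3, -0.2]
width: 0.17
grasp_force: 0.0
clock: 11.1
ee_pos: [470.2, 84.9, 150.4]
orientation: [1.987, -2.434, -0.0]
ft_force: [0.2, 0.1, 0.3]
width: 0.005
grasp_force: 0.0
pos [470.2  84.9 150.4] yaw -101.55 clk 11.1 -> d [-0.0128 -0.0016  0.0554] roll -0.2 F [0.2 0.1 0.3]
```

```bash
python3 -m jog '[[[-0.013,-0.0016,0.015],0],[[-0.013,-0.0016,0.03],0],[[-0.013,-0.0016,0.045],0],[[-0.013,-0.0016,0.054],0],[[-0.013,-0.0016,0.056],0]]'| grep -E 'pos|ft'
python3 -m jog '[[[0,0,0.001],0],[[0,0,0.003],0],[[0,0,0.004],0]]'| grep -E 'pos|ft'
python3 - <<'E'
from h import *
s=ctrl.sense();print(tolane(s['ee_pos'][:2]))
im=ctrl.capture('side')
cv2.imwrite('pics/s5.png',cv2.resize(im[180:300,270:420],None,fx=5,fy=5,interpolation=cv2.INTER_CUBIC))
E
```

```text
ee_pos: [474.2, 98.0, 93.3]
ft_force: [0.3, 0.2, 0.4]
ee_pos: [474.6, 98.3, 90.6]
ft_force: [0.2, 0.3, 0.2]
[ 2.28688875 45.02765544]
```

View pics/s5.png

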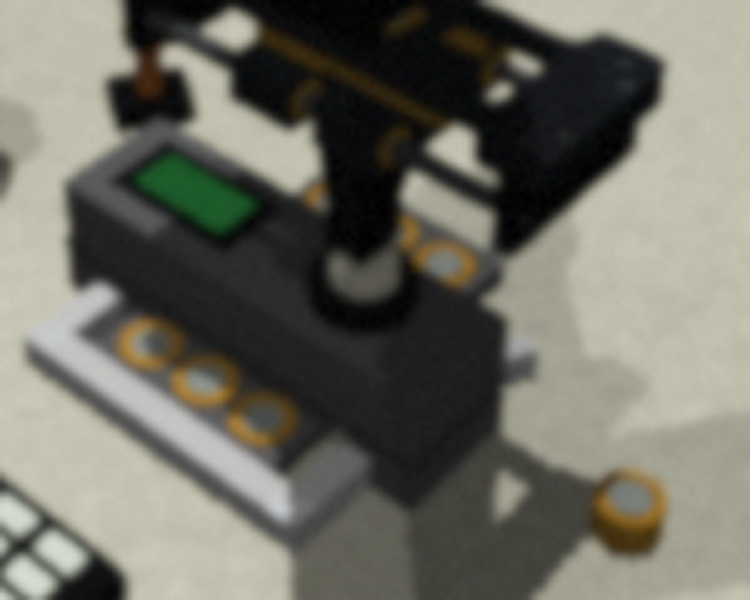

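The shut fingertips are centred just above the white button, at crop (362,255). I press down in small steps.

```bash
for i in 1 2 3; do :; done
python3 -m jog '[[[0,0,0.001],0],[[0,0,0.002],0]]'| grep -E 'pos|ft'
python3 -m jog '[[[0,0,0.001],0],[[0,0,0.002],0]]'| grep -E 'pos|ft'
python3 -m jog '[[[0,0,0.001],0],[[0,0,0.002],0]]'| grep -E 'pos|ft'
python3 -m jog '[[[0,0,0.001],0],[[0,0,0.002],0]]'| grep -E 'pos|ft'
```

```text
ee_pos: [474.5, 98.3, 88.4]
ft_force: [0.7, -0.1, -0.3]
ee_pos: [474.5, 98.2, 86.3]
ft_force: [-0.4, -0.0, -0.2]
ee_pos: [474.4, 98.2, 84.3]
ft_force: [-0.7, 0.2, 1.4]
ee_pos: [474.5, 98.2, 82.4]
ft_force: [-1.5, 0.8, 1.9]
```

```bash
python3 -m jog '[[[0,0,0.001],0],[[0,0,0.002],0]]'| grep -E 'pos|ft'
python3 -m jog '[[[0,0,0.001],0],[[0,0,0.002],0]]'| grep -E 'pos|ft'
python3 -m jog '[[[0,0,0.001],0],[[0,0,0.0015],0]]'| grep -E 'pos|ft'
```

```text
ee_pos: [474.5, 98.2, 80.4]
ft_force: [-1.0, -0.3, 2.7]
ee_pos: [474.5, 98.2, 78.4]
ft_force: [-2.2, -0.3, 4.3]
ee_pos: [474.6, 98.3, 78.2]
ft_force: [-5.4, -0.2, 14.3]
```

It bottomed: 14 N and no further travel after about 6 mm. I release and retract clear.

```bash
python3 -m jog '[[[0,0,0],0],[[0,0,-0.004],0],[[0,0,-0.012],0],[[0,0,-0.04],0],[[0,0,-0.08],0]]'| grep -E 'pos|ft'
python3 -m jog '[[[0.03,0,-0.03],0],[[0.07,0,-0.05],0],[[0.12,0,-0.06],0],[[0.17,0,-0.06],0],[[0.17,0,-0.06],0]]'| grep -E 'pos|ft'
python3 -m jog '[[[0,0,0],0],[[0,0,0],0],[[0,0,0],0]]'| grep -E 'clock|ft'
python3 - <<'E'
from h import *
a=cv2.resize(ctrl.capture('side')[130:330,200:450],None,fx=3,fy=3,interpolation=cv2.INTER_CUBIC)
cv2.imwrite('pics/s6.png',a)
E
```

```text
ee_pos: [473.6, 97.8, 156.6]
ft_force: [0.7, 0.1, 0.2]
ee_pos: [439.6, -70.6, 216.8]
ft_force: [1.4, 0.1, -0.2]
clock: 15.52
ft_force: [0.3, 0.1, 0.3]
```

View pics/s6.png

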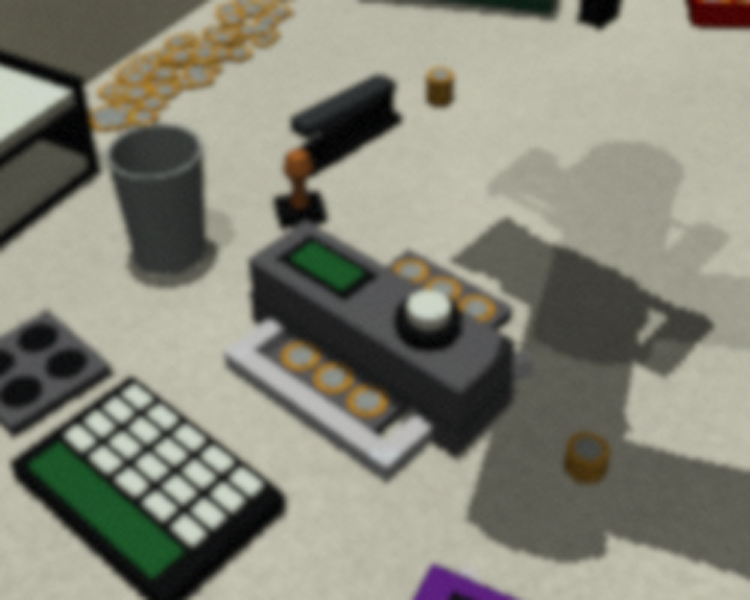

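The button is back up at crop (428,308). The board is home at the stop, with its coins at (300,355) to (367,400), and the bystanders are unmoved. Handing in.

```bash
python3 -c "
from bench import ctrl
print(ctrl.sign_off())"
```

```text
the job is handed in; nothing more can be done
None
```

The coin board is pushed home and square against the end stop; the button was then pressed right down and let go, nothing else moved in the last picture, and the job was handed in at about 15.6 s.

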